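# Open the bag-roll stand whose cap may be left- or right-threaded

### The arm

A 6-joint arm with a two-finger parallel gripper is mounted at the origin on the work surface. World frame = base frame: x ahead of the robot, y to its left, z up, the work surface at z = 0. Lengths are in mm, angles in rad, forces in N, time in s.
With the tool pointing down it reaches from about 300 to 775 mm from the base axis. Payload 14.6 kg.
Tool frame: the origin (TCP) lies midway between the tips of the shut fingers; the grasp point (between the pads) lies behind it (manip.grip_depth is the z of the grasp point in the tool frame, in mm); z points along the fingers, y is the line along which they close (so a half turn about z gives the same grasp; the last joint's range is limited). The gripper opens to 94 mm and grips with 3 to 60 N. Pads are 16 mm wide; open, the fingers measure 119 mm over their backs; the gripper's body (75 mm by 177 mm) begins 78 mm behind the grasp point.
Start: joints at [-1.212, 0.3, 1.521, -0, 1.321, -0.067], TCP at [227.169, -500.883, 205.446] pointing down, gripper open.
Joint ranges: [-3.03, 3.03], [-0.79, 2.21], [0.23, 2.52], [-1.04, 4.18], [0, 3.07], [-2.55, 2.55]. Speed limits (rad/s): [2.22, 2.22, 2.57, 3.14, 3.14, 3.14].

### API

Orientations are given as [roll, pitch, yaw] about the fixed x, y, z axes, in that order (R = Rz(yaw) Ry(pitch) Rx(roll)).
In Python, from cell import manip, viewer, job, read_state gives the robot as it stands (manip), with the cameras (viewer), the readings as plain functions and the job (job).
- The arm moves only by the shell command python3 nudge.py 'ROWS' [OPENING] [FORCE]. ROWS is a JSON list of rows, 1 to 5 of them, each of 6 numbers: dx, dy, dz in mm, then a rotation vector rx, ry, rz in rad; each row is the pose to reach, as a shift and turn from the pose commanded when the command began, along the tool's axes at that moment; what a row does not reach only later rows make up. A row lasts 1/10 s, in which the tool goes at most 50 mm and 0.15 rad, less where a joint would pass 70% of its speed; a pose out of reach is approached as far as the arm can. OPENING is the finger opening in mm, set as the command begins (- or left out keeps the last). The fingers move at their own pace and stop on an object; FORCE is the grip in N (left out, the last holds). Time passes only in rows, so rows that do not move let the fingers close. It prints the time, the measured TCP pose, the force, the opening and the grip force at its end.
- read_state(): the state, without advancing time (a new reading comes with each control period).
- viewer.camera(name): name is "scene" or "top"; returns (picture, depth): 420x560x3 uint8, red, green, blue; 420x560 float32, mm along the optical axis (not along the pixel's ray), 0 where there is no reading.
- viewer.camera_info(name): a dict with "K" (3x3 intrinsics, pixels), "dist" ([k1, k2, p1, p2, k3] as OpenCV has them; the pictures are not rectified), "rvec" (rotation vector, rad) and "tvec" (3), from world to camera coordinates, as OpenCV has them. Camera axes: x right, y down, z forward; pixel columns grow to the right and rows downward; lengths in mm; the calibration is good to about 2 mm. A picture is of the moment at which its call begins. camera_info takes no time and is no camera call.
- job.sign_off(): hands the job in; it is judged then, once.
The state is a dict: "clock": time; "joints": joint angles; "qd": joint speeds; "effort": joint torques, N m; "eef_pos": TCP position; "eef_rot": TCP orientation; "wrist_force": force on the tool from outside, world axes, zero at the start; "moment": the same for the moment, N m; "finger_gap": finger opening in mm; "finger_force": force on a finger pad.
Only numpy, scipy, OpenCV 4.12 (cv2) and the standard library are available. Lean on these libraries where they do the work, as an engineer would, in place of code of your own. Each camera call takes 0.05 s, during which the arm holds its last target. There are 200 camera calls.

### The job

The core on the small bag-roll stand is empty, so the stand has to be opened for a new roll: take off the grey winged cap that screws onto the top of its upright spindle. Nobody knows whether this stand has a left- or a right-hand thread, so feel out which way it loosens, turn the cap until it is free, lift it straight up and off without wrenching it, and finish still holding the cap in the gripper, upright and at rest, to one side quite clear of the stand and a good hand's breadth above the table. Leave the cardboard core on the spindle and the groceries where they are.

Things in the scene. Friction and masses are not known exactly. Their poses are not given: they have to be found in the camera images.
- cap: Grey plastic cap: cup 70 mm across, 25 mm tall, open below, with one straight upright wing across its top, 62 mm long, 14 mm thick, reaching from 25 to 57 mm above the origin. About 0.14 kg (varies by a third). Origin: centre of its underside, 141 mm above the table when screwed down; z up; x along the wing, so fingers pinching the wing close along y.
- thread (a point): Point on the wing 48 mm above the cap's origin. Quarter-turn thread: at the start the wing lies within 6 degrees of the stand's x. Turned the right way the cap moves easily and is free 65 degrees from it (lift at 70 to 90). The wrong way it hits a hard stop 8 to 20 degrees from its start. Which way is right varies, unseen. It does not rise as it turns; locked, it lifts only 2 mm.
- stand: Steel bag-roll stand, fixed to the counter: round foot 170 mm across, 16 mm tall; upright spindle 46 mm across whose head, hidden in the cap, ends 160 mm above the table. Origin: centre of the foot's underside, on the spindle's axis; z up; the head's two locking lugs, under which the screwed-down cap is caught, lie along its x.
- core: Empty cardboard core, a loose tube 66 mm outside, 52 mm bore, 113 mm tall, standing on the foot around the spindle, its top 12 mm below the cap. Origin: centre of its underside; z up.
- bottle: Tea bottle 64 mm across, 205 mm tall, about 0.5 kg, standing on the counter: a bystander. Origin: centre of its underside; z up.
- jar: Jar with a metal lid, 60 mm across, 85 mm tall: a bystander. Origin: centre of its underside; z up.
- bowl: White plastic bowl, 130 mm across, 55 mm tall: a bystander. Origin: centre of its underside; z up.

How it is judged:
By the outcome, as a careful person would: the job done as asked, in the order asked, and still so for the second after the job is handed in, while the arm keeps its last pose, push and grip.
It also fails if it takes over 58 s, if anything falls off the work surface, if the arm or the gripper's body presses on something with over 40 N, if the wrist force passes 120 N, or if a joint passes its speed limit or range.

## Working session

There is one attempt and no reset: what is moved stays moved. The work goes in short steps, Python scripts to look and compute and a shell command to move; the robot and the scene stay as the last step left them, time stands still between calls to the robot, and variables do not carry over. Pictures are saved under pics/ and viewed, at most 10 in all, crops included, and the job is handed in when it is done.

```bash
ls; mkdir -p pics; python3 - <<'E'
from cell import manip, viewer, job, read_state
import cv2,numpy as np
for n in("scene","top"):
    p,d=viewer.camera(n); cv2.imwrite(f"pics/{n}0.png",p[:,:,::-1]); np.save(f"pics/{n}0.npy",d)
    print(n,viewer.camera_info(n))
print(manip.grip_depth,read_state())
E
```

```text
cell.py
nudge.py
pics
scene {'K': array([[405.7271611 ,   0.        , 279.92853599],
       [  0.        , 405.7271611 , 205.92123395],
       [  0.        ,   0.        ,   1.        ]]), 'dist': array([-0.09113737,  0.        ,  0.        ,  0.        ,  0.        ]), 'rvec': array([ 2.05512447,  1.48646953, -0.50194403]), 'tvec': array([-183.18757091, -306.42419724, 1302.38792609])}
top {'K': array([[502.93392338,   0.        , 283.91770232],
       [  0.        , 502.93392338, 207.21815976],
       [  0.        ,   0.        ,   1.        ]]), 'dist': array([-0.1561943,  0.       ,  0.       ,  0.       ,  0.       ]), 'rvec': array([ 2.12016362, -2.11956259,  0.18106113]), 'tvec': array([  17.31536817,  512.96544528, 1451.48747131])}
-18.8 {'clock': 0.1, 'joints': array([-1.21160826e+00,  3.00385487e-01,  1.52149364e+00, -3.25527890e-05,
        1.32068104e+00, -6.65938149e-02]), 'qd': array([-1.29153895e-04, -1.02885607e-03, -7.92296341e-04, -3.05740433e-04,
       -2.01616946e-05, -7.90148501e-04]), 'effort': array([ 2.23820214e-03, -5.32639539e+01, -3.53278828e+01,  7.10363220e-02,
        2.35344912e-02, -8.17948444e-05]), 'eef_pos': array([ 227.08310612, -500.69032975,  204.97027576]), 'eef_rot': array([-3.14062518e+00, -3.29207900e-05,  4.25789935e-01]), 'wrist_force': array([ 0.00533176, -0.29822566, -0.67325939]), 'moment': array([-0.03439127,  0.05537317,  0.01715688]), 'finger_force': 0.0, 'finger_gap': 93.70517797386425}
```

View pics/top0.png

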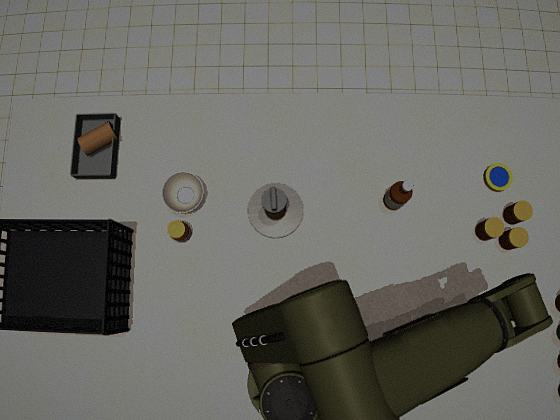

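View pics/scene0.png

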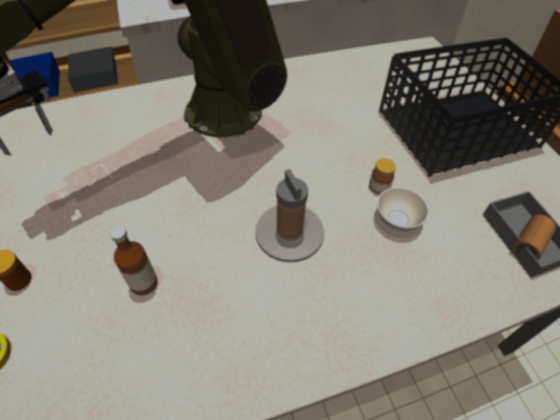

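The top view shows the stand at about (275,208), with the wing near (273,198) lying roughly along the image's vertical. The bottle is at (398,195), the bowl at (185,193) and the jar at (179,231). The scene view agrees: cap at (292,190), with free space between the stand and the bottle.

```bash
cat > h.py <<'E'
import cv2,numpy as np
from cell import manip, viewer, job, read_state
def cloud(n,d):
    c=viewer.camera_info(n);R=cv2.Rodrigues(c["rvec"])[0]
    v,u=np.mgrid[:420,:560].astype(np.float32)
    q=cv2.undistortPoints(np.stack([u.ravel(),v.ravel()],1)[:,None],c["K"],c["dist"])[:,0]
    P=np.c_[q,np.ones(len(q))]*d.reshape(-1,1)
    return ((P-c["tvec"])@R).reshape(420,560,3)
E
python3 - <<'E'
from h import *
for n,box in(("top",(235,160,315,250)),("scene",(250,160,330,260))):
    d=np.load(f"pics/{n}0.npy");W=cloud(n,d);p=cv2.imread(f"pics/{n}0.png")
    x0,y0,x1,y1=box;w=W[y0:y1,x0:x1].reshape(-1,3);w=w[d[y0:y1,x0:x1].ravel()>0]
    for a,b in((188,206),(158,174),(8,26)):
        s=w[(w[:,2]>a)&(w[:,2]<b)][:,:]
        if len(s)<5: print(n,a,len(s));continue
        r=cv2.minAreaRect(s[:,:2].astype(np.float32)); e=cv2.minEnclosingCircle(s[:,:2].astype(np.float32))
        print(n,a,len(s),np.median(s[:,2]).round(1),s.mean(0).round(1),r,e)
    if n=="top":
        cv2.imwrite("pics/crop.png",cv2.resize(p[165:245,235:315],None,fx=7,fy=7,interpolation=cv2.INTER_CUBIC))
        for nm,(x0,y0,x1,y1) in dict(bottle=(370,170,425,220),bowl=(160,165,210,218),jar=(160,218,200,245)).items():
            w=W[y0:y1,x0:x1].reshape(-1,3);s=w[(w[:,2]>25)&(w[:,2]<250)];print(nm,s.min(0).round(),s.max(0).round())
E
```

```text
top 188 119 197.7 [510.8  45.6 197.7] ((510.973388671875, 45.599830627441406), (60.75860595703125, 13.838288307189941), 3.673952102661133) ((511.0133972167969, 44.97624969482422), 30.698505401611328)
top 158 378 166.1 [509.9  45.2 166.1] ((510.7891540527344, 45.91529083251953), (66.76057434082031, 66.17603302001953), 0.7366687059402466) ((511.5681457519531, 45.249324798583984), 35.4376335144043)
top 8 1698 13.9 [502.   44.8  14.1] ((529.7354125976562, 47.13508605957031), (236.34820556640625, 278.8909912109375), 89.14781188964844) ((527.6587524414062, 43.28938674926758), 169.3629913330078)
bottle [ 510. -349.   25.] [ 574. -286.  212.]
bowl [496. 259.  25.] [625. 387.  64.]
jar [414. 300.  25.] [469. 358.  97.]
scene 188 185 197.1 [518.3  41.8 196.2] ((515.3302612304688, 42.9548454284668), (62.813480377197266, 14.535995483398438), 3.795513153076172) ((515.3267211914062, 42.2657470703125), 31.66777229309082)
scene 158 477 165.7 [522.1  38.8 165.5] ((516.8052978515625, 42.50947952270508), (68.71463775634766, 66.43107604980469), 83.64820861816406) ((514.882080078125, 42.579891204833984), 35.86128234863281)
scene 8 2208 13.4 [533.5  35.7  13.5] ((519.364013671875, 41.03379821777344), (168.7345733642578, 159.30857849121094), 67.68000030517578) ((515.033935546875, 42.826751708984375), 85.63127136230469)
```

View pics/crop.png

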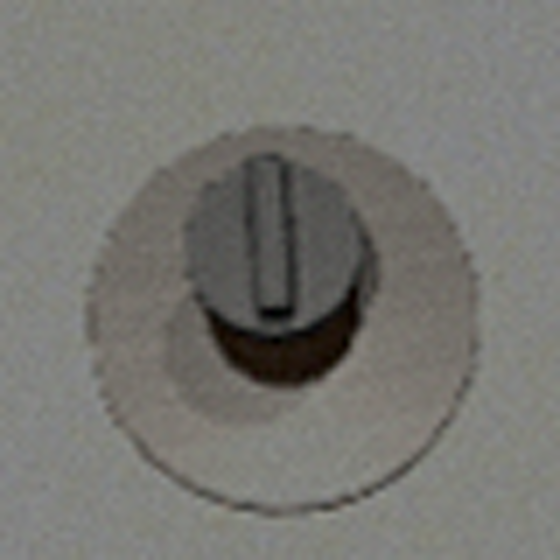

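Both views give sizes that match the cap. The wing measures 61 x 14 mm with its top at z=197, and the cup is about 70 mm across. Its centre is about (513, 44) and the wing yaw about 3.7°. I'm moving over it and will try counter-clockwise first, since joint 6 then has room.

```bash
python3 nudge.py '[[32,-25,-15],[64,-50,-30],[97,-75,-40],[129,-100,-40],[161,-126,-40]]' 50 2>&1 || true
python3 nudge.py '[[32,-25,-15,0,0,0],[64,-50,-30,0,0,0],[97,-75,-40,0,0,0],[129,-100,-40,0,0,0],[161,-126,-40,0,0,0]]' 50
```

```text
Traceback (most recent call last):
  File "nudge.py", line 5, in <module>
    connect(sys.argv[1:4])
    ~~~~~~~^^^^^^^^^^^^^^^
ValueError: each row has 6 numbers
clock: 0.6
eef_pos: [322.2, -318.2, 245.5]
eef_rot: [3.141, -0.0, 0.426]
wrist_force: [0.7, -0.9, -0.1]
finger_gap: 57.4
finger_force: 0.0
```

```bash
python3 nudge.py '[[32,-25,0,0,0,0],[64,-50,0,0,0,0],[97,-75,0,0,0,0],[129,-100,0,0,0,0],[161,-126,0,0,0,0]]'
python3 nudge.py '[[32,-25,0,0,0,0.09],[64,-50,0,0,0,0.18],[97,-75,0,0,0,0.27],[129,-100,0,0,0,0.36],[162,-126,0,0,0,0.361]]'
python3 nudge.py '[[0,0,0,0,0,0],[0,0,0,0,0,0]]'
python3 - <<'E'
from h import *
s=read_state();print(s["joints"],s["eef_pos"],s["eef_rot"])
p,d=viewer.camera("scene");cv2.imwrite("pics/s1.png",cv2.resize(p[100:280,200:400,::-1],None,fx=3,fy=3))
E
```

```text
clock: 1.1
eef_pos: [416.7, -136.8, 245.4]
eef_rot: [-3.142, 0.0, 0.426]
wrist_force: [0.3, -0.7, -0.1]
finger_gap: 50.0
finger_force: 0.0
clock: 1.6
eef_pos: [512.2, 44.9, 245.3]
eef_rot: [3.142, 0.0, 0.062]
wrist_force: [-0.1, -0.7, -0.2]
finger_gap: 49.7
finger_force: 0.0
clock: 1.8
eef_pos: [511.6, 43.7, 244.9]
eef_rot: [3.142, 0.001, 0.066]
wrist_force: [0.3, 0.1, -0.3]
finger_gap: 50.1
finger_force: 0.0
[ 1.38825896e-02  1.89969220e-01  1.56524084e+00 -1.39922836e-04
  1.38760674e+00  1.51820949e+00] [511.62521571  43.66942841 244.86918974] [3.14151964e+00 1.22967956e-03 6.64949519e-02]
```

View pics/s1.png

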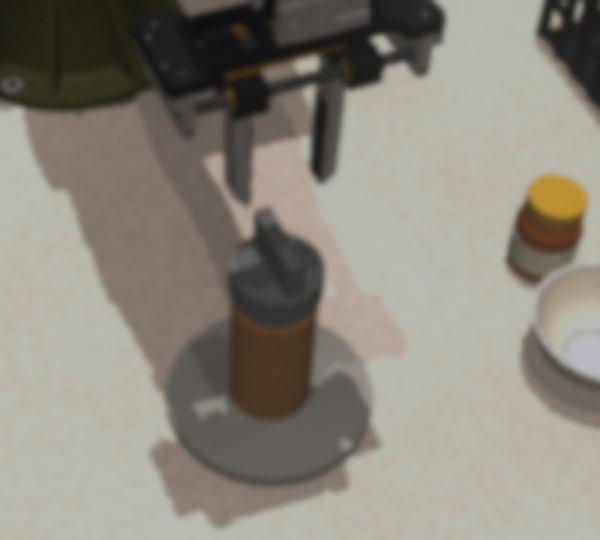

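The crop shows the open fingers (tips about (237,190) and (325,170)) on either side of the wing (270,245) and above it. I'm descending and pinching lightly.

```bash
python3 nudge.py '[[1,0,20,0,0,0],[1,0,40,0,0,0],[1,0,55,0,0,0],[1,0,66,0,0,0],[1,0,73,0,0,0]]'
python3 nudge.py '[[0,0,0,0,0,0],[0,0,0,0,0,0],[0,0,0,0,0,0],[0,0,0,0,0,0],[0,0,0,0,0,0]]' 8 8
python3 nudge.py '[[0,0,0,0,0,0],[0,0,0,0,0,0]]'
```

```text
clock: 2.35
eef_pos: [512.5, 42.5, 171.9]
eef_rot: [3.142, 0.0, 0.064]
wrist_force: [-0.4, -0.1, 0.4]
finger_gap: 50.0
finger_force: 0.0
clock: 2.85
eef_pos: [512.9, 43.4, 172.8]
eef_rot: [-3.142, -0.0, 0.065]
wrist_force: [0.9, -1.0, -0.5]
finger_gap: 14.1
finger_force: 8.0
clock: 3.05
eef_pos: [512.9, 43.4, 172.7]
eef_rot: [-3.142, -0.0, 0.065]
wrist_force: [-1.1, -0.3, 3.9]
finger_gap: 13.9
finger_force: 8.0
```

```bash
python3 nudge.py '[[0,0,0,0,0,0],[0,0,0,0,0,0],[0,0,0,0,0,-0.04],[0,0,0,0,0,-0.08],[0,0,0,0,0,-0.12]]' 8 20
python3 -c "
from cell import manip, viewer, job, read_state;s=read_state();print(s['moment'],s['wrist_force'])"
python3 nudge.py '[[0,0,0,0,0,-0.03],[0,0,0,0,0,-0.06],[0,0,0,0,0,-0.06]]'
python3 -c "
from cell import manip, viewer, job, read_state;s=read_state();print(s['moment'],s['wrist_force'])"
```

```text
clock: 3.55
eef_pos: [513.1, 43.3, 172.7]
eef_rot: [3.141, -0.001, 0.186]
wrist_force: [-0.2, -0.8, 4.7]
finger_gap: 14.2
finger_force: 20.0
[-0.0213707   0.0051959  -0.06183444] [-0.21503002 -0.83617408  4.67865861]
clock: 3.85
eef_pos: [513.1, 43.3, 172.8]
eef_rot: [3.141, -0.001, 0.246]
wrist_force: [-0.3, -0.6, 5.6]
finger_gap: 14.5
finger_force: 20.0
[-0.0437354  -0.04257045  0.01508952] [-0.31725546 -0.56325603  5.62706797]
```

```bash
for i in 1; do python3 nudge.py '[[0,0,0,0,0,-0.04],[0,0,0,0,0,-0.08],[0,0,0,0,0,-0.08]]'
python3 -c "
from cell import manip, viewer, job, read_state;s=read_state();print(s['moment'],s['wrist_force'])"; done
python3 nudge.py '[[0,0,0,0,0,-0.04],[0,0,0,0,0,-0.08],[0,0,0,0,0,-0.08]]'
python3 - <<'E'
from h import *
s=read_state();print(s['moment'],s['wrist_force'])
p,d=viewer.camera("scene");cv2.imwrite("pics/s2.png",cv2.resize(p[130:250,220:370,::-1],None,fx=4,fy=4))
E
```

```text
clock: 4.15
eef_pos: [513.1, 43.2, 172.8]
eef_rot: [3.141, -0.001, 0.326]
wrist_force: [0.3, 0.1, 4.8]
finger_gap: 13.4
finger_force: 20.0
[-0.10050664 -0.02826301  0.05638396] [0.29223836 0.07824967 4.84252514]
clock: 4.45
eef_pos: [513.1, 43.2, 172.8]
eef_rot: [3.141, -0.001, 0.406]
wrist_force: [0.8, -1.1, 5.8]
finger_gap: 14.0
finger_force: 20.0
[-0.23312649 -0.20141355  0.06221179] [ 0.79041647 -1.13410587  5.75855302]
```

View pics/s2.png

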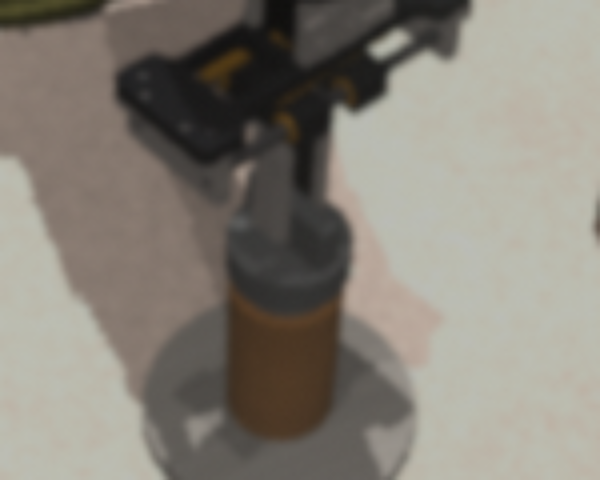

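The crop shows the wing (about (310,225)) still flat between the pads at roughly 20°. The moment about z is only 0.06 Nm, so there is no hard stop yet. I'll carry on carefully.

```bash
python3 nudge.py '[[0,0,0,0,0,-0.04],[0,0,0,0,0,-0.08],[0,0,0,0,0,-0.12],[0,0,0,0,0,-0.12]]'
python3 -c "
from cell import manip, viewer, job, read_state;s=read_state();print(s['moment'],s['wrist_force'])"
```

```text
clock: 4.9
eef_pos: [514.0, 42.5, 172.9]
eef_rot: [3.139, -0.002, 0.525]
wrist_force: [7.0, -6.1, 2.6]
finger_gap: 13.8
finger_force: 20.2
[-1.37262005 -1.5221828  -0.32996398] [ 6.9711899  -6.09777187  2.56702833]
```

```bash
python3 nudge.py '[[0,0,0,0,0,-0.03],[0,0,0,0,0,-0.05],[0,0,0,0,0,-0.05]]'
python3 - <<'E'
from h import *
s=read_state();print(s['moment'],s['wrist_force'])
p,d=viewer.camera("scene");cv2.imwrite("pics/s3.png",cv2.resize(p[130:250,220:370,::-1],None,fx=4,fy=4,interpolation=cv2.INTER_CUBIC))
E
```

```text
clock: 5.2
eef_pos: [514.1, 42.3, 173.0]
eef_rot: [3.138, -0.002, 0.574]
wrist_force: [7.3, -6.2, 3.6]
finger_gap: 14.3
finger_force: 20.5
[-1.5212123  -1.55745073 -0.40395624] [ 7.32762293 -6.2360652   3.59044256]
```

View pics/s3.png

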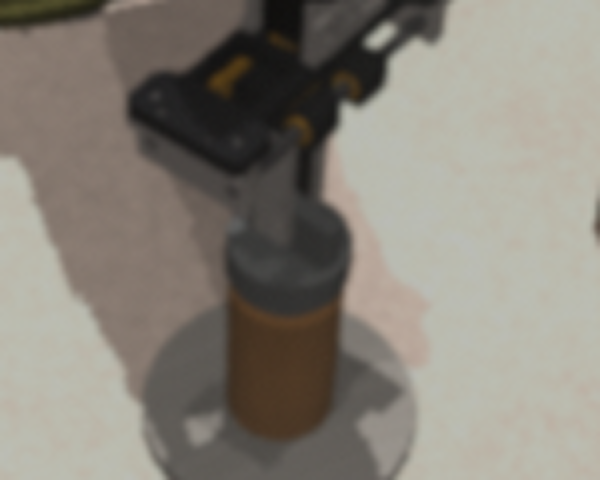

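```bash
python3 - <<'E'
from h import *
for n in("scene","top"):
    p,d=viewer.camera(n);W=cloud(n,d).reshape(-1,3);W=W[d.ravel()>0]
    c=np.array([515.3,42.9] if n=="scene" else [511,45.6]);l=W[:,:2]-c
    s=W[(np.hypot(*l.T)<36)&(W[:,2]>174)&(W[:,2]<202)];l=s[:,:2]-c
    a=.574;R=np.array([[np.cos(a),np.sin(a)],[-np.sin(a),np.cos(a)]]);q=l@R.T
    m=np.abs(q[:,0])>12
    print(n,len(s),m.sum());o=np.c_[q,s[:,2]][m].round(1);print(o[np.argsort(o[:,0])][::max(1,len(o)//30)].tolist())
E
```

```text
scene 250 121
[[-21.0, -6.6, 174.4], [12.6, 4.2, 198.3], [13.9, -7.1, 186.9], [14.6, -7.4, 178.1], [15.5, 3.8, 197.6], [16.3, 6.4, 195.9], [16.7, -6.4, 175.5], [17.6, -2.4, 198.1], [18.4, -6.8, 196.3], [19.3, -4.7, 198.1], [19.9, -8.0, 185.7], [21.0, -5.7, 184.5], [21.4, 3.1, 196.1], [22.5, -8.3, 191.0], [23.0, 1.1, 195.8], [23.6, -8.8, 179.4], [24.7, -5.0, 199.1], [25.6, -7.8, 176.9], [26.0, -6.8, 198.6], [27.5, -8.4, 194.7], [28.0, -8.0, 182.0], [28.8, -3.5, 197.7], [29.0, -7.3, 197.9], [29.7, -7.4, 189.2], [30.3, 5.4, 194.1], [30.5, 3.4, 176.9], [30.6, -3.8, 177.0], [30.8, -8.4, 184.4], [30.8, 2.6, 181.1], [31.4, -1.9, 182.2], [31.9, -2.0, 176.3]]
top 0 0
[]
```

```bash
cat > wing.py <<'E'
from h import *
def wing():
    s=read_state();a=s["eef_rot"][2]
    p,d=viewer.camera("scene");W=cloud("scene",d).reshape(-1,3);W=W[d.ravel()>0]
    l=W[:,:2]-[515.3,42.9];R=np.array([[np.cos(a),np.sin(a)],[-np.sin(a),np.cos(a)]]);q=l@R.T
    m=(q[:,0]>11)&(q[:,0]<30)&(q[:,1]<-4)&(q[:,1]>-12)&(W[:,2]>176)&(W[:,2]<194)
    k=np.polyfit(q[m,0],q[m,1],1);r=q[m,1]-np.polyval(k,q[m,0]);print("side",m.sum(),"slope",k.round(3),"rms",r.std().round(2),"wing yaw",(a+k[0]).round(3))
    print("yaw",a.round(3),"pos",s["eef_pos"].round(1),"F",s["wrist_force"].round(1),"M",s["moment"].round(2),"gap",round(s["finger_gap"],1))
if __name__=="__main__":wing()
E
python3 wing.py
```

```text
side 46 slope [-0.059 -6.431] rms 0.83 wing yaw 0.515
yaw 0.573 pos [514.1  42.4 173. ] F [ 8.  -6.7  3.2] M [-1.53 -1.59 -0.39] gap 14.1
```

```bash
python3 nudge.py '[[0,0,0,0,0,0.06],[0,0,0,0,0,0.12],[0,0,0,0,0,0.17],[0,0,0,0,0,0.17]]' >/dev/null
python3 wing.py; python3 wing.py; python3 nudge.py '[[0,0,0,0,0,0.06],[0,0,0,0,0,0.12],[0,0,0,0,0,0.17],[0,0,0,0,0,0.17]]' >/dev/null; python3 wing.py;python3 wing.py
```

```text
side 41 slope [ 0.033 -6.814] rms 0.8 wing yaw 0.435
yaw 0.402 pos [513.1  42.9 172.8] F [ 0.6 -2.9  5.8] M [-0.57 -0.07 -0.01] gap 13.9
side 36 slope [ 0.041 -6.795] rms 0.69 wing yaw 0.444
yaw 0.403 pos [513.1  43.  172.8] F [ 0.2 -2.7  6.2] M [-0.56 -0.13 -0.05] gap 13.9
side 31 slope [-0.007 -6.071] rms 0.61 wing yaw 0.226
yaw 0.232 pos [512.9  43.3 172.8] F [-0.6  0.2  6.4] M [ 0.01  0.16 -0.01] gap 13.8
side 33 slope [ 0.032 -6.951] rms 0.74 wing yaw 0.265
yaw 0.233 pos [513.   43.3 172.8] F [-0.7 -0.4  5.4] M [ 0.04  0.21 -0.05] gap 13.9
```

Resistance builds beyond about 22° counter-clockwise: torque −0.4 Nm, 9 N sideways, and the wing lags the tool by about 0.08 rad. That looks like the hard stop, so I'm trying clockwise.

```bash
python3 nudge.py '[[0,0,0,0,0,0.08],[0,0,0,0,0,0.16],[0,0,0,0,0,0.24],[0,0,0,0,0,0.3],[0,0,0,0,0,0.3]]'
python3 -c "
from cell import manip, viewer, job, read_state;s=read_state();print(s['moment'],s['wrist_force'])"
python3 nudge.py '[[0,0,0,0,0,0.06],[0,0,0,0,0,0.12],[0,0,0,0,0,0.16],[0,0,0,0,0,0.16]]'
python3 -c "
from cell import manip, viewer, job, read_state;s=read_state();print(s['moment'],s['wrist_force'])"
```

```text
clock: 6.9
eef_pos: [513.0, 43.4, 172.8]
eef_rot: [-3.141, -0.001, -0.068]
wrist_force: [-0.5, 0.6, 6.5]
finger_gap: 13.8
finger_force: 19.9
[ 0.12335924  0.10584917 -0.05951131] [-0.47491052  0.56561196  6.54048975]
clock: 7.3
eef_pos: [513.0, 43.5, 172.8]
eef_rot: [-3.141, -0.001, -0.227]
wrist_force: [-0.4, -0.1, 7.1]
finger_gap: 14.0
finger_force: 19.9
[ 0.1906606   0.07797562 -0.00667832] [-0.37814376 -0.0695043   7.07784939]
```

```bash
python3 nudge.py '[[0,0,0,0,0,0.05],[0,0,0,0,0,0.1],[0,0,0,0,0,0.15],[0,0,0,0,0,0.15]]'
python3 -c "
from cell import manip, viewer, job, read_state;s=read_state();print(s['moment'],s['wrist_force'])"
python3 nudge.py '[[0,0,0,0,0,0.06],[0,0,0,0,0,0.12],[0,0,0,0,0,0.16],[0,0,0,0,0,0.16]]'
python3 -c "
from cell import manip, viewer, job, read_state;s=read_state();print(s['moment'],s['wrist_force'])"
```

```text
clock: 7.7
eef_pos: [513.0, 43.4, 172.8]
eef_rot: [-3.141, -0.001, -0.378]
wrist_force: [0.1, -0.3, 6.8]
finger_gap: 13.8
finger_force: 19.9
[ 0.22208092  0.03410024 -0.07426444] [ 0.08388299 -0.30665893  6.77519242]
clock: 8.1
eef_pos: [513.0, 43.4, 172.8]
eef_rot: [-3.141, -0.001, -0.537]
wrist_force: [0.4, 1.6, 6.4]
finger_gap: 14.1
finger_force: 19.9
[0.22643722 0.04260384 0.00422575] [0.44099722 1.60424097 6.38636405]
```

Clockwise is free past 34° from the start, so that is the loosening direction. Joint 6's range means I need one half-turn regrasp. I'll turn to about 52°, release, raise and turn back by π.

```bash
python3 nudge.py '[[0,0,0,0,0,0.08],[0,0,0,0,0,0.16],[0,0,0,0,0,0.24],[0,0,0,0,0,0.3],[0,0,0,0,0,0.3]]'
python3 -c "
from cell import manip, viewer, job, read_state;s=read_state();print(s['moment'],s['wrist_force'],s['joints'])"
python3 nudge.py '[[0,0,0,0,0,0],[0,0,0,0,0,0],[0,0,0,0,0,0],[0,0,0,0,0,0],[0,0,0,0,0,0]]' 50
python3 nudge.py '[[0,0,-10,0,0,0],[0,0,-30,0,0,0],[0,0,-48,0,0,0],[0,0,-48,0,0,0]]'
```

```text
clock: 8.6
eef_pos: [513.0, 43.4, 172.7]
eef_rot: [-3.141, -0.0, -0.838]
wrist_force: [-0.1, 0.9, 5.4]
finger_gap: 14.0
finger_force: 19.9
[ 0.21020927 -0.07305604 -0.06445373] [-0.14276065  0.85432553  5.42782212] [1.32138526e-02 2.51414921e-01 1.66155795e+00 1.55229993e-04
 1.22786990e+00 2.42211482e+00]
clock: 9.1
eef_pos: [512.8, 43.3, 172.3]
eef_rot: [3.141, 0.0, -0.835]
wrist_force: [0.0, -1.0, -0.2]
finger_gap: 48.7
finger_force: 0.0
clock: 9.5
eef_pos: [513.7, 43.4, 223.2]
eef_rot: [-3.138, -0.003, -0.835]
wrist_force: [0.4, -0.2, -0.5]
finger_gap: 49.8
finger_force: 0.0
```

```bash
python3 nudge.py '[[0,0,0,0,0,-0.15],[0,0,0,0,0,-0.3],[0,0,0,0,0,-0.45],[0,0,0,0,0,-0.6],[0,0,0,0,0,-0.75]]' >/dev/null
python3 nudge.py '[[0,0,0,0,0,-0.15],[0,0,0,0,0,-0.3],[0,0,0,0,0,-0.45],[0,0,0,0,0,-0.6],[0,0,0,0,0,-0.75]]' >/dev/null
python3 nudge.py '[[0,0,0,0,0,-0.15],[0,0,0,0,0,-0.3],[0,0,0,0,0,-0.45],[0,0,0,0,0,-0.6],[0,0,0,0,0,-0.75]]' >/dev/null
python3 nudge.py '[[0,0,0,0,0,-0.15],[0,0,0,0,0,-0.3],[0,0,0,0,0,-0.45],[0,0,0,0,0,-0.6],[0,0,0,0,0,-0.75]]' >/dev/null
python3 nudge.py '[[0,0,0,0,0,-0.14],[0,0,0,0,0,-0.14],[0,0,0,0,0,-0.14]]'
python3 - <<'E'
from h import *
s=read_state();print(s["joints"],s["eef_pos"])
p,d=viewer.camera("scene");cv2.imwrite("pics/s4.png",cv2.resize(p[100:280,200:400,::-1],None,fx=3,fy=3))
W=cloud("scene",d).reshape(-1,3);W=W[d.ravel()>0];m=(np.hypot(W[:,0]-515,W[:,1]-43)<38)&(W[:,2]>190)&(W[:,2]<203)
print(m.sum(),cv2.minAreaRect(W[m,:2].astype(np.float32)))
E
```

```text
clock: 11.8
eef_pos: [512.7, 43.4, 220.1]
eef_rot: [-3.141, -0.0, 2.301]
wrist_force: [-0.1, -0.5, 0.5]
finger_gap: 49.9
finger_force: 0.0
[ 1.31608220e-02  2.09374278e-01  1.59984048e+00  5.25582968e-05
  1.33287831e+00 -7.16607350e-01] [512.68958434  43.3648005  220.07362347]
171 ((515.8563232421875, 40.092220306396484), (13.944733619689941, 63.120933532714844), 41.46167755126953)
```

View pics/s4.png

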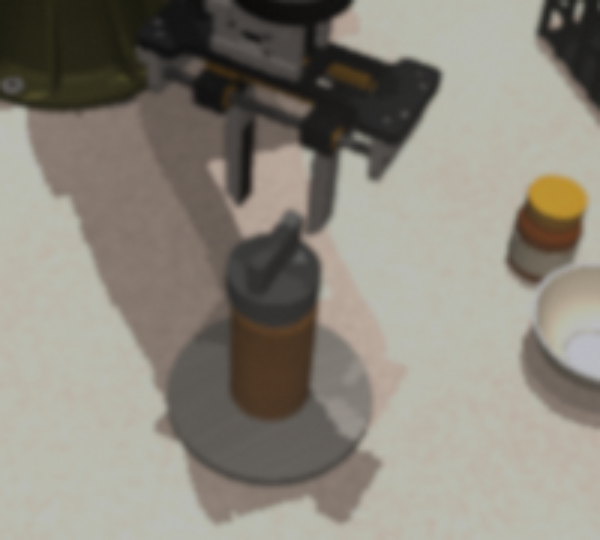

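The crop shows the wing (about (275,250)) turned to roughly −48°, between the raised fingers, with the core and bystanders undisturbed. The wing yaw of −48.5° matches the tool, so I'm regrasping and finishing the turn.

```bash
python3 nudge.py '[[0,0,20,0,0,0],[0,0,35,0,0,0],[0,0,44,0,0,0],[0,0,48,0,0,0],[0,0,48,0,0,0]]'
python3 nudge.py '[[0,0,0,0,0,0],[0,0,0,0,0,0],[0,0,0,0,0,0],[0,0,0,0,0,0],[0,0,0,0,0,0]]' 8 20
python3 nudge.py '[[0,0,0,0,0,0],[0,0,0,0,0,0.06],[0,0,0,0,0,0.12],[0,0,0,0,0,0.18],[0,0,0,0,0,0.24]]'
python3 nudge.py '[[0,0,0,0,0,0.06],[0,0,0,0,0,0.12],[0,0,0,0,0,0.18],[0,0,0,0,0,0.25],[0,0,0,0,0,0.25]]'
python3 -c "
from cell import manip, viewer, job, read_state;s=read_state();print(s['moment'],s['wrist_force'],s['joints'])"
```

```text
clock: 12.35
eef_pos: [512.8, 43.4, 172.3]
eef_rot: [-3.141, -0.0, 2.304]
wrist_force: [0.6, -0.6, 0.5]
finger_gap: 50.4
finger_force: 0.0
clock: 12.85
eef_pos: [512.9, 43.3, 172.6]
eef_rot: [3.141, 0.0, 2.305]
wrist_force: [1.7, -0.9, -0.7]
finger_gap: 14.0
finger_force: 19.9
clock: 13.35
eef_pos: [513.0, 43.4, 172.6]
eef_rot: [3.141, 0.0, 2.062]
wrist_force: [0.3, -0.3, 0.3]
finger_gap: 13.7
finger_force: 20.0
clock: 13.85
eef_pos: [513.1, 43.7, 172.6]
eef_rot: [3.141, -0.0, 1.814]
wrist_force: [3.0, 3.8, 0.2]
finger_gap: 13.9
finger_force: 20.0
[ 0.753644   -0.67648582 -0.04749306] [3.00480422 3.75363298 0.15553665] [ 1.35020167e-02  2.51605197e-01  1.66158945e+00  7.52522039e-04
  1.22745589e+00 -2.29672103e-01]
```

The cap is turned 80°. I'm lifting gently and checking for snagging.

```bash
python3 nudge.py '[[0,0,0,0,0,0],[0,0,0,0,0,0],[0,0,-1.5,0,0,0],[0,0,-3,0,0,0],[0,0,-4.5,0,0,0]]' 8 30
python3 -c "
from cell import manip, viewer, job, read_state;s=read_state();print(s['moment'],s['wrist_force'])"
```

```text
clock: 14.35
eef_pos: [512.8, 43.7, 176.4]
eef_rot: [-3.141, -0.001, 1.817]
wrist_force: [5.7, 4.3, -6.0]
finger_gap: 14.0
finger_force: 30.0
[ 0.92871054 -1.05893818  0.06708354] [ 5.72758801  4.30838098 -6.01515062]
```

```bash
python3 nudge.py '[[0.3,0.7,-1,0,0,0],[0.3,0.7,-3,0,0,0],[0.3,0.7,-5,0,0,0],[0.3,0.7,-7,0,0,0]]'
python3 -c "
from cell import manip, viewer, job, read_state;s=read_state();print(s['moment'],s['wrist_force'])"
```

```text
clock: 14.75
eef_pos: [513.3, 43.8, 184.0]
eef_rot: [-3.141, -0.0, 1.815]
wrist_force: [0.9, 2.4, -3.3]
finger_gap: 13.9
finger_force: 30.0
[ 0.47250733 -0.33899504 -0.04735535] [ 0.86167282  2.38619428 -3.28920537]
```

Free: 11 mm up with only 3 N. I'm continuing straight up, well clear of the 160 mm spindle head (the cap's underside started at 141).

```bash
python3 nudge.py '[[0,0,-5,0,0,0],[0,0,-11,0,0,0],[0,0,-18,0,0,0],[0,0,-25,0,0,0],[0,0,-33,0,0,0]]'
python3 nudge.py '[[0,0,-12,0,0,0],[0,0,-28,0,0,0],[0,0,-42,0,0,0],[0,0,-50,0,0,0],[0,0,-50,0,0,0]]'
```

```text
clock: 15.25
eef_pos: [513.4, 43.7, 217.7]
eef_rot: [3.142, 0.0, 1.815]
wrist_force: [0.3, 0.4, -2.3]
finger_gap: 13.7
finger_force: 30.0
clock: 15.75
eef_pos: [513.8, 43.8, 268.2]
eef_rot: [3.14, 0.001, 1.815]
wrist_force: [0.2, 0.2, -2.5]
finger_gap: 14.0
finger_force: 30.0
```

```bash
python3 nudge.py '[[-10,-2.5,0,0,0,0],[-30,-7.5,0,0,0,0],[-55,-14,0,0,0,0],[-80,-20,0,0,0,0],[-100,-25,0,0,0,0]]' >/dev/null
python3 nudge.py '[[-20,-5,0,0,0,0],[-40,-10,0,0,0,0],[-58,-14,0,0,0,0],[-68,-17,0,0,0,0],[-70,-17.5,0,0,0,0]]' >/dev/null
python3 nudge.py '[[0,0,10,0,0,0],[0,0,25,0,0,0],[0,0,35,0,0,0],[0,0,40,0,0,0],[0,0,40,0,0,0]]' >/dev/null
python3 nudge.py '[[0,0,0,0,0,0],[0,0,0,0,0,0],[0,0,0,0,0,0],[0,0,0,0,0,0],[0,0,0,0,0,0]]'
python3 - <<'E'
from h import *
p,d=viewer.camera("scene");cv2.imwrite("pics/s5.png",p[:,:,::-1])
E
```

```text
clock: 17.75
eef_pos: [513.3, -131.5, 227.1]
eef_rot: [3.141, 0.0, 1.815]
wrist_force: [-0.2, 0.5, -2.0]
finger_gap: 13.6
finger_force: 30.0
```

View pics/s5.png

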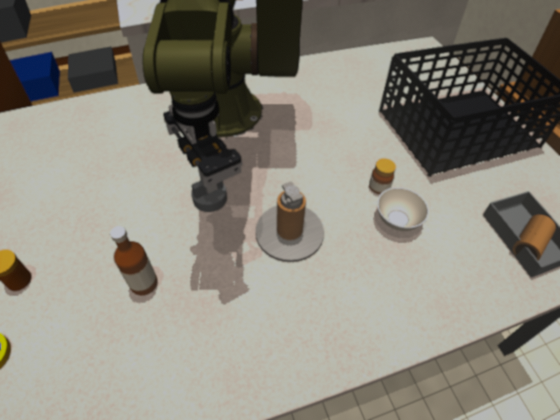

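The picture shows the cap held upright at (210,195), about 196 mm up and 175 mm from the stand. The core is still on the spindle at (291,215), with the lugged head visible, and the bottle, jar and bowl are unmoved.

```bash
python3 -c "
from cell import manip, viewer, job, read_state;print(job.sign_off())"
```

```text
the job is handed in; nothing more can be done
None
```

The job is handed in: the cap came off clockwise (a left-hand thread), lifted off with at most about 6 N of pull, and is held upright and at rest about 195 mm above the table and 175 mm to the side of the stand; the core and the groceries are where they were.

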